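Cork flask ring from its hook to the turntable

ROBOT

A 7-joint arm with a two-finger parallel gripper is mounted at the origin on the work surface; the furniture and walls round the work are solid. World frame = base frame: x ahead of the robot, y to its left, z up, the work surface at z = 0. Lengths are in m, angles in rad, forces in N, time in s.
With the tool pointing down it reaches from about 0.425 to 0.925 m from the base axis. Payload 6.8 kg.
Tool frame: the origin (TCP) lies midway between the tips of the shut fingers; the grasp point (between the pads) lies 19 mm behind it (bot.hold_point_z is the distance from the TCP to the grasp point, in m); z points along the fingers, y is the line along which they close (so a half turn about z gives the same grasp; the last joint's range is limited). The gripper opens to 88 mm and grips with 3 to 60 N. Pads are 20 mm wide; open, the fingers measure 115 mm over their backs; the gripper's body (75 mm by 178 mm) begins 61 mm behind the grasp point.
Start: joints at [1.077, 0.477, 0.022, 1.555, -0.011, 1.109, -0.083], TCP at [0.254, -0.625, 0.223] pointing down, gripper open.
Joint ranges: [-2.96, 2.96], [-0.34, 2.1], [-1.41, 1.46], [0.24, 2.44], [-1.37, 4.51], [0.17, 1.92], [-2.96, 2.96]. Speed limits (rad/s): [2.39, 2.39, 3.14, 3.14, 3.14, 3.14, 3.14].

INTERFACE

Orientations are given as a rotation vector (axis times angle).
In Python, from workcell import observe, grab_frame, bot gives the robot as it stands.
- The arm moves only by the shell command python3 -m jog 'ROWS' [FORCE]. ROWS is JSON, one flat list of numbers, 7 for each row, row after row: the shift along the tool's x, y, z in cm, then the turn, a rotation vector about the tool's x, y, z in degrees, then the finger opening in cm, from 0 to 8.78. In form: [dx, dy, dz, ax, ay, az, hand, dx, dy, dz, ax, ay, az, hand, ...]. A call has 1 to 12 rows; each row is the pose to reach, as a shift and turn from the pose commanded when the call began, along the tool's axes at that moment; what a row does not reach only later rows make up. A row lasts 1/10 s, in which the tool goes at most 50 mm and 8.59 degrees, less where a joint would pass 70% of its speed; a pose out of reach is approached as far as the arm can. A call with a gripper value outside its range is refused whole. The fingers move at their own pace and stop on an object; FORCE is the grip in N (left out, the last holds). Time passes only in rows, so rows that repeat a pose let the fingers close. It gives the time, the measured TCP pose, the force, the opening and the grip force at its end, in the units of the state.
- observe(): the state, without advancing time (a new reading comes with each control period).
- grab_frame(name): name is "scene" or "top" or "wrist"; returns a dict with "color" (420x560x3 uint8, blue, green, red), "z_map" (420x560 float32, m along the optical axis (not along the pixel's ray), 0 where there is no reading), "fx", "fy", "cx", "cy" (pixels), "T" (4x4, takes a point from camera to world coordinates); the wrist camera has in their place "tool_from_camera" (4x4, takes a point from camera to tool coordinates, whose origin is the TCP and whose axes are the flange's). Camera axes: x right, y up, looking along -z (the intrinsics and any distortion apply to the point x, -y, -z); pixel columns grow to the right and rows downward; lengths in m; the calibration is good to about 2 mm. A picture is of the moment at which its call begins: read the wrist's pose just before it.
- bot.job_done(): hands the job in; it is judged then, once.
The state is a dict: "t": time; "joints": joint angles; "joint_vel": joint speeds; "effort": joint torques, N m; "ee_pos": TCP position; "tcp_rot": TCP orientation; "force": force on the tool from outside, world axes, zero at the start; "torque": the same for the moment, N m; "grip_width": finger opening in m; "gripper_force": force on a finger pad.
Only numpy, scipy, OpenCV 4.12 (cv2) and the standard library are available. Lean on these libraries where they do the work, as an engineer would, in place of code of your own. Each camera call takes 0.05 s, during which the arm holds its last target. There are 200 camera calls.

TASK

Get the turntable ready for the round flask: lift the cork ring up and off its hook, lay it flat on the bench with its dished face up and let go of it, then take it again round the outside and fit it over the turntable's spigot, dished face still up, fully down on the disc. Do not drop the ring from a height, and leave the flask, the brown vial and the glass dish where they stand.

Things in the scene. Friction and masses are not known exactly. Their poses are not given: they have to be found in the camera images.
- ring_center (a point): centre of the cork ring, half-way through its thickness. Outside diameter 62 mm, 24 mm thick, about 80 g, loose. z = the ring's axis, out of the dished face, where the 36 mm bore widens to a step 48 mm across, 9 mm deep; the other face is flat. It starts hung on the hook, axis level, dished face toward the post; flat on the bench this point is 12 mm up
- cork_ring: the same cork ring; origin at the centre of its flat face, z out of the dished face
- hook (a point): top of the hook's bar where the ring hangs, 143 mm above the bench; the ring's centre hangs 18 mm below it. z is up; the 8 mm round bar runs level along x, from the post (12 mm thick) at x = +36 mm to its upturned end at x = -30 mm, nearest the robot. To free the ring raise it 18 mm (more than 12, less than 26) and draw it 60 mm to -x
- hook_stand: fixed steel stand of the hook; origin on the bench below point hook, same axes. The hook's upturned end rises 11 mm above point hook, the post no more than 5 mm. Foot plate 96 x 96 x 12 mm, its centre at x = +22 mm
- seat (a point): centre of the turntable's disc at its top face, at the foot of the spigot, 32 mm above the bench. Fixed, does not turn. The disc is flat, 140 mm across; the round steel spigot in its middle is 32 mm in diameter and 14 mm high, its upper 6 mm tapering to 24 mm. With the ring fully down, its centre is 12 mm above this point
- round_flask: round-bodied clear glass flask with a narrow neck, 101 x 99 x 146 mm, loose; origin at the centre of its underside; bystander
- brown_vial: brown glass vial with a white cap, 38 mm diameter, 67 mm high, loose; origin at the centre of its underside; bystander
- glass_dish: flat open round glass dish, 92 mm diameter, 22 mm high, loose; origin at the centre of its underside; bystander
There are look-alikes about, which are no part of the job. Of the things that look like the cork_ring, the smallest one is meant.

How it is judged:
By the outcome, as a careful person would: the job done as asked, in the order asked, and still so for the second after the job is handed in, with the robot touching nothing.
It also fails if it takes over 61 s, if anything falls off the work surface, if the arm or the gripper's body presses on something with over 40 N, if the wrist force passes 120 N, or if a joint passes its speed limit or range.

## Working session

There is one attempt and no reset: what is moved stays moved. The work goes in short steps, Python scripts to look and compute and a shell command to move; the robot and the scene stay as the last step left them, time stands still between calls to the robot, and variables do not carry over. Pictures are saved under pics/ and viewed, at most 10 in all, crops included, and the job is handed in when it is done.

```bash
ls; mkdir -p pics; cat > h.py <<'E'
import numpy as np,cv2
from workcell import observe,grab_frame,bot
from scipy.spatial.transform import Rotation as R
def toolT():
    s=observe();T=np.eye(4);T[:3,:3]=R.from_rotvec(s['tcp_rot']).as_matrix();T[:3,3]=s['ee_pos'];return T
def frame(n):
    T=toolT();f=grab_frame(n)
    if n=='wrist': f['T']=T@f['tool_from_camera']
    return f
def cloud(f):
    z=f['z_map'];v,u=np.mgrid[:z.shape[0],:z.shape[1]]
    p=np.stack([(u-f['cx'])/f['fx']*z,-(v-f['cy'])/f['fy']*z,-z],-1)
    P=p@f['T'][:3,:3].T+f['T'][:3,3];P[z==0]=np.nan;return P
E
python3 - <<'E'
from h import *
import pickle
d={}
for n in('scene','top'):
    f=frame(n);d[n]=f;print(n,f['fx'],f['cx'],f['cy'],f['T'].round(3).tolist(),[k for k in f])
    cv2.imwrite(f'pics/{n}0.png',f['color'])
pickle.dump(d,open('f0.pkl','wb'))
s=observe();print(s['t'],s['tcp_rot'],s['ee_pos'],bot.hold_point_z)
E
```

```text
pics
scene 446.5650399591741 280.50213569482014 205.43389036401632 [[-0.774, 0.472, -0.422, 0.058], [-0.633, -0.579, 0.514, 0.59], [-0.002, 0.665, 0.747, 0.962], [0.0, 0.0, 0.0, 1.0]] ['color', 'z_map', 'fx', 'fy', 'cx', 'cy', 'T']
top 482.36407404634167 282.37752283482047 203.81214260573506 [[0.023, 0.99, -0.14, 0.351], [-1.0, 0.025, 0.014, 0.041], [0.017, 0.14, 0.99, 1.411], [0.0, 0.0, 0.0, 1.0]] ['color', 'z_map', 'fx', 'fy', 'cx', 'cy', 'T']
0.1 [-3.08181704e+00 -6.02054502e-01  6.37922460e-04] [ 0.2538111  -0.62490902  0.22180433] 0.0187
```

View pics/scene0.png

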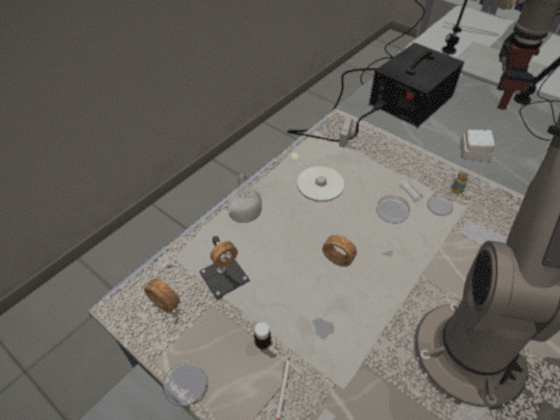

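View pics/top0.png

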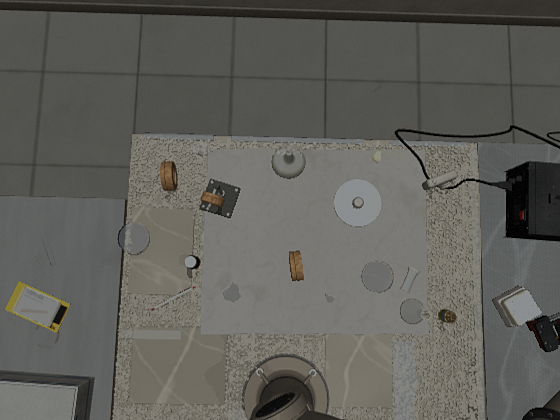

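The scene view shows three brown rings: (342,250) standing alone on the bench, (162,294) standing at the left, and (224,255) hanging on the hook; in the top view they are at (296,266), (169,176) and (212,199). The one on the hook fits the description (smallest, hung on a hook), which I'll check in a crop and with measured sizes. The turntable is at top (358,203), flask (289,163), vial (192,262).

```bash
python3 - <<'E'
from h import *
import pickle
d=pickle.load(open('f0.pkl','rb'))
a=cv2.resize(d['scene']['color'][215:325,130:250],None,fx=4,fy=4,interpolation=cv2.INTER_CUBIC)
b=cv2.resize(d['top']['color'][150:240,150:250],None,fx=3,fy=4.8889,interpolation=cv2.INTER_CUBIC)[:440]
cv2.imwrite('pics/crop1.png',np.hstack([a,b]))
for n in d:
    f=d[n];P=cloud(f);hsv=cv2.cvtColor(f['color'],cv2.COLOR_BGR2HSV)
    m=cv2.inRange(hsv,(5,90,50),(20,255,255))
    k,l,st,c=cv2.connectedComponentsWithStats(m)
    for i in range(1,k):
        if st[i,4]>80:
            q=P[(l==i)];q=q[~np.isnan(q[:,0])];print(n,'ring',c[i].round(),st[i,4],'min',np.percentile(q,3,0).round(3),'max',np.percentile(q,97,0).round(3))
f=d['top'];P=cloud(f);z=P[...,2]
# disc: height band around seat
m=((abs(z-.032)<.008)&(abs(P[...,0]-.62)<.3)).astype(np.uint8)
k,l,st,c=cv2.connectedComponentsWithStats(m)
for i in range(1,k):
    if st[i,4]>150:
        q=P[l==i];(cx,cy),r=cv2.minEnclosingCircle(q[:,:2].astype(np.float32));print('disc',c[i].round(),st[i,4],np.median(q,0).round(4),cx,cy,r)
g=cv2.cvtColor(f['color'],cv2.COLOR_BGR2GRAY)
m=((g<75)).astype(np.uint8);m[:160]=0;m[235:]=0;m[:,:190]=0;m[:,250:]=0
q=P[m>0];q=q[(q[:,2]>.004)&(q[:,2]<.02)];r=cv2.minAreaRect(q[:,:2].astype(np.float32));print('foot',r,np.median(q,0))
q=P[160:240,195:245].reshape(-1,3);q=q[q[:,2]>.1];print('high',q.round(3).tolist()[::6])
for n,(u,v) in dict(vial=(192,262),flask=(289,160),dish=(377,277),sp=(358,202)).items(): print(n,P[v,u].round(3))
E
```

```text
scene ring [339. 250.] 657 min [ 0.328 -0.033  0.008] max [0.398 0.    0.083]
scene ring [223. 254.] 396 min [0.52  0.192 0.101] max [0.55  0.24  0.155]
scene ring [162. 295.] 685 min [0.574 0.336 0.008] max [0.646 0.368 0.084]
top ring [167. 176.] 378 min [0.579 0.334 0.017] max [0.649 0.366 0.086]
top ring [212. 199.] 222 min [0.525 0.184 0.108] max [0.555 0.238 0.158]
top ring [296. 265.] 346 min [ 0.333 -0.035  0.016] max [ 0.407 -0.002  0.086]
disc [357. 202.] 1703 [ 0.5551 -0.1944  0.0311] 0.5570710897445679 -0.19507740437984467 0.07044767588376999
disc [500. 196.] 292 [ 0.6137 -0.6295  0.0331] 0.5515961647033691 -0.5763339996337891 0.10202676057815552
disc [411. 276.] 161 [ 0.3507 -0.3483  0.0299] 0.3448238968849182 -0.3484843969345093 0.03181496635079384
foot ((0.5657244324684143, 0.22141852974891663), (0.12812161445617676, 0.09355887025594711), 72.68576049804688) [0.5562285  0.19018486 0.01174018]
high [[0.583, 0.204, 0.149], [0.581, 0.198, 0.148], [0.578, 0.198, 0.147], [0.575, 0.201, 0.147], [0.573, 0.203, 0.146], [0.57, 0.203, 0.146], [0.568, 0.204, 0.142], [0.565, 0.204,
[... 459 characters left out ...]
.158], [0.54, 0.196, 0.15], [0.542, 0.182, 0.139], [0.536, 0.227, 0.153], [0.536, 0.211, 0.154], [0.537, 0.196, 0.151], [0.539, 0.181, 0.141], [0.534, 0.225, 0.153], [0.534, 0.209, 0.155], [0.536, 0.194, 0.143], [0.539, 0.18, 0.126], [0.531, 0.219, 0.155], [0.532, 0.204, 0.151], [0.533, 0.189, 0.143], [0.535, 0.225, 0.11], [0.529, 0.204, 0.151], [0.531, 0.189, 0.144], [0.527, 0.215, 0.145], [0.527, 0.198, 0.152], [0.529, 0.184, 0.135], [0.53, 0.212, 0.108], [0.525, 0.191, 0.146], [0.522, 0.215, 0.143], [0.523, 0.189, 0.14], [0.525, 0.198, 0.108], [0.516, 0.216, 0.15], [0.51, 0.219, 0.15]]
vial [0.372 0.268 0.067]
flask [0.662 0.007 0.091]
dish [ 0.343 -0.258  0.001]
sp [ 0.554 -0.193  0.052]
```

View pics/crop1.png

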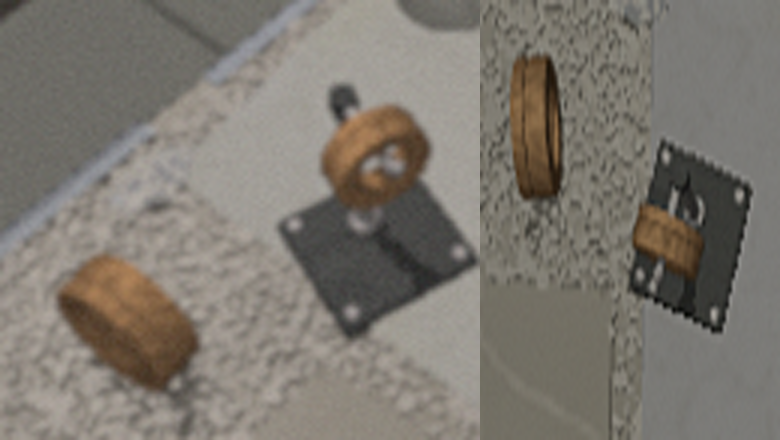

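The crop shows the ring on the hook (crop ≈(375,155) left, (670,240) right) with the bar through its bore. It is about 62 mm across against about 78 mm for the other two, so it is the cork ring meant.

```bash
cat >> h.py <<'E'
def tgt(p,R3,hold=True):
    """p: wanted grasp point (or TCP) world, R3 tool axes -> jog row"""
    T=toolT();p=np.array(p,float)+(R3[:,2]*bot.hold_point_z if hold else 0)
    d=T[:3,:3].T@(p-T[:3,3])*100; r=R.from_matrix(T[:3,:3].T@R3).as_rotvec(degrees=True)
    print('row',d.round(2).tolist(),r.round(1).tolist(),'from',T[:3,3].round(4))
def axes(yaw,tilt):
    """y axis at azimuth yaw(deg); z = down, tilted by tilt deg toward azimuth yaw-90 (outward if yaw=az+90)"""
    a=np.radians(yaw);y=np.array([np.cos(a),np.sin(a),0]);o=np.array([y[1],-y[0],0]);t=np.radians(tilt)
    z=np.array([0,0,-np.cos(t)])+o*np.sin(t);return np.stack([np.cross(y,z),y,z],1)
E
python3 - <<'E'
from h import *
import pickle
print([x for x in dir(bot) if x[0]!='_'])
d=pickle.load(open('f0.pkl','rb'))
f=d['top'];P=cloud(f);z=P[...,2]
# foot plate: height band
for n in d:
    P=cloud(d[n]);g=cv2.cvtColor(d[n]['color'],cv2.COLOR_BGR2GRAY)
    m=(abs(P[...,2]-.012)<.006)&(np.hypot(P[...,0]-.56,P[...,1]-.205)<.075)&(g<90)
    q=P[m];print(n,'foot',cv2.minAreaRect(q[:,:2].astype(np.float32)),len(q))
    m=(P[...,2]>.13)&(np.hypot(P[...,0]-.55,P[...,1]-.205)<.06);hsv=cv2.cvtColor(d[n]['color'],cv2.COLOR_BGR2HSV)
    o=cv2.inRange(hsv,(5,90,50),(20,255,255))>0
    q=P[m&~o];print('steel',q[np.argsort(q[:,0])].round(3)[::3].tolist())
    m=(P[...,2]>.09)&(np.hypot(P[...,0]-.54,P[...,1]-.21)<.06)&o;q=P[m];print('ringrect',cv2.minAreaRect(q[:,:2].astype(np.float32)),q.mean(0),q.max(0),q.min(0))
P=cloud(d['top']);z=P[...,2]
m=(z>.006)&(P[...,0]>.3)&(P[...,0]<.75)&(P[...,1]<-.05)&(P[...,1]>-.5)
k,l,st,c=cv2.connectedComponentsWithStats(m.astype(np.uint8))
for i in range(1,k):
    if st[i,4]>8: q=P[l==i];print(st[i,4],q.min(0).round(3),q.max(0).round(3))
E
```

```text
['IKError', 'hold_point_z', 'job_done']
scene foot ((0.5564658045768738, 0.20740197598934174), (0.0931718721985817, 0.09428668022155762), 73.23905181884766) 954
steel [[0.505, 0.221, 0.149], [0.506, 0.223, 0.153], [0.508, 0.224, 0.149], [0.509, 0.221, 0.141], [0.511, 0.223, 0.141], [0.515, 0.222, 0.144], [0.518, 0.19, 0.134], [0.52, 0.217, 0.142], [0.521, 0.218, 0.143], [0.523, 0.214, 0.14], [0.523, 0.22, 0.139], [0.524, 0.218, 0.14], [0.525, 0.21, 0.146], [0.526, 0.19, 0.143], [0.527, 0.221, 0.148], [0.528, 0.188, 0.142], [0.529, 0.223, 0.144], [0.53, 0.225, 0.142], [0.532, 0.188, 0.143], [0.537, 0.183, 0.137], [0.539, 0.243, 0.13], [0.543, 0.185, 0.142], [0.545, 0.202, 0.154], [0.548, 0.202, 0.151], [0.553, 0.226, 0.15], [0.554, 0.233, 0.141], [0.557, 0.235, 0.133], [0.558, 0.209, 0.143], [0.561, 0.204, 0.142], [0.563, 0.204, 0.146], [0.564, 0.203, 0.146], [0.565, 0.196, 0.143], [0.565, 0.199, 0.142], [0.566, 0.208, 0.142], [0.566, 0.206, 0.133], [0.568, 0.208, 0.133], [0.569, 0.201, 0.144], [0.57, 0.194, 0.145], [0.57, 0.203, 0.145], [0.571, 0.208, 0.134], [0.571, 0.202, 0.147], [
[... 1228 characters left out ...]
38394165, 0.024571694433689117), 73.39998626708984) [0.53863455 0.20953868 0.14580115] [0.55695735 0.24086506 0.15993178] [0.5217387  0.18146747 0.09309529]
138 [ 0.686 -0.406  0.006] [ 0.75  -0.313  0.048]
9 [ 0.713 -0.246  0.006] [ 0.722 -0.234  0.011]
136 [ 0.685 -0.309  0.006] [ 0.727 -0.246  0.019]
31 [ 0.703 -0.34   0.006] [ 0.728 -0.315  0.014]
463 [ 0.602 -0.5    0.006] [ 0.656 -0.388  0.069]
1805 [ 0.483 -0.265  0.007] [ 0.625 -0.127  0.052]
89 [ 0.506 -0.403  0.006] [ 0.565 -0.376  0.015]
41 [ 0.309 -0.239  0.006] [ 0.388 -0.21   0.024]
65 [ 0.304 -0.306  0.007] [ 0.392 -0.265  0.026]
257 [ 0.303 -0.384  0.006] [ 0.379 -0.321  0.046]
87 [ 0.312 -0.404  0.006] [ 0.378 -0.378  0.015]
```

```bash
python3 -c "
from h import *
tgt([.49,.18,.30],axes(73,0))"
```

```text
row [52.17, -65.69, -5.85] [-0.0, -0.1, -140.9] from [ 0.2538 -0.6249  0.2218]
```

```bash
python3 -m jog '[0,0,-6,0,0,0,8.7, 10,-13,-6,0,0,-28,8.7, 20,-26,-6,0,0,-56,8.7, 30,-39,-6,0,0,-84,8.7, 30,-39,-6,0,0,-84,8.7, 30,-39,-6,0,0,-84,8.7, 30,-39,-6,0,0,-84,8.7, 30,-39,-6,0,0,-84,8.7, 30,-39,-6,0,0,-84,8.7, 30,-39,-6,0,0,-84,8.7, 30,-39,-6,0,0,-84,8.7, 30,-39,-6,0,0,-84,8.7]' 20; python3 -c "
from h import *
tgt([.49,.18,.30],axes(73,0));print(observe()['joints'])"
```

```text
t: 1.3
ee_pos: [0.3865, -0.1459, 0.283]
tcp_rot: [1.873, 2.521, 0.001]
force: [0.1, 0.2, 0.1]
grip_width: 0.0868
gripper_force: 0.0
row [28.22, 19.32, 0.19] [0.1, 0.0, -56.2] from [ 0.3865 -0.1459  0.283 ]
[ 7.00979407e-01 -8.35871110e-04 -4.81979756e-01  2.03264512e+00
 -1.06781268e-03  1.10887573e+00  5.12144941e-01]
```

```bash
python3 -m jog '[28.2,19.3,0,0,0,-56,8.7,28.2,19.3,0,0,0,-56,8.7,28.2,19.3,0,0,0,-56,8.7,28.2,19.3,0,0,0,-56,8.7,28.2,19.3,0,0,0,-56,8.7,28.2,19.3,0,0,0,-56,8.7,28.2,19.3,0,0,0,-56,8.7,28.2,19.3,0,0,0,-56,8.7,28.2,19.3,0,0,0,-56,8.7,28.2,19.3,0,0,0,-56,8.7]'; python3 - <<'E'
from h import *
import pickle
print(observe()['joints'])
f=frame('wrist');cv2.imwrite('pics/w1.png',f['color']);pickle.dump(f,open('w1.pkl','wb'))
P=cloud(f);hsv=cv2.cvtColor(f['color'],cv2.COLOR_BGR2HSV);g=hsv[...,2]
o=(cv2.inRange(hsv,(5,90,40),(20,255,255))>0)&(P[...,2]>.09)
q=P[o];print(len(q),cv2.minAreaRect(q[:,:2].astype(np.float32)),np.percentile(q[:,2],[2,50,98]))
m=(abs(P[...,2]-.012)<.006)&(np.hypot(P[...,0]-.56,P[...,1]-.205)<.075)&(g<90)
print('foot',cv2.minAreaRect(P[m][:,:2].astype(np.float32)),m.sum())
tgt([.540,.212,.20],axes(73,-30))
E
```

```text
t: 2.3
ee_pos: [0.4924, 0.1712, 0.2821]
tcp_rot: [-0.494, -3.102, 0.002]
force: [0.5, -0.1, -0.6]
grip_width: 0.0871
gripper_force: 0.0
[ 0.24317999  0.26332775 -0.82364548  1.80325555  0.20998444  1.16681267
  0.6082792 ]
7333 ((0.5030226707458496, 0.18659953773021698), (0.12670159339904785, 0.07775145024061203), 72.29756927490234) [0.14075756 0.3882298  0.39236134]
foot ((0.5596855282783508, 0.20557303726673126), (0.09578368812799454, 0.09469664096832275), 73.49698638916016) 2130
row [-2.31, 5.37, 9.84] [0.2, 30.0, -1.1] from [0.4925 0.1711 0.2823]
```

View pics/w1.png

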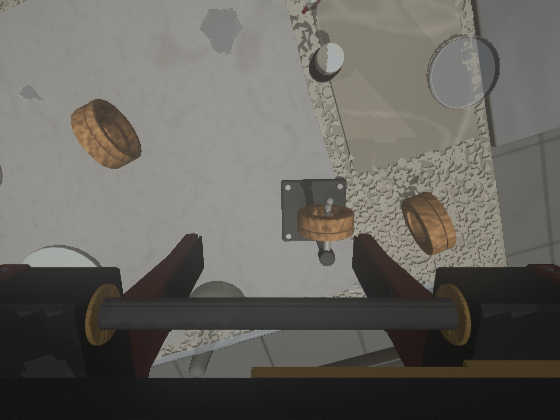

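```bash
cat > g.py <<'E'
from h import *
C=np.array([.5386,.2124,.125]);HX=np.radians(-16.8)
def hold(c,az,b,e=.012,f=.004):
    """TCP,R with ring centre c, tool tilt b (neg = leaning to -az dir), az=direction the tool leans to at b>0; f along tool x-perp toward dished side"""
    A=axes(np.degrees(az)+90,b);return A
def tcp(c,az,b,e=.012,f=.004):
    A=axes(np.degrees(az)+90,b);o=A[:,0]*np.sign(A[:,0]@np.array([np.cos(az),np.sin(az),0])+1e-9)
    return np.array(c)+f*o+e*A[:,2],A
E
python3 - <<'E'
from g import *
import pickle
f=pickle.load(open('w1.pkl','rb'));P=cloud(f);hsv=cv2.cvtColor(f['color'],cv2.COLOR_BGR2HSV)
o=(cv2.inRange(hsv,(5,90,40),(20,255,255))>0)&(P[...,2]>.1)&(P[...,2]<.17);o[:180]=0
q=P[o];print(cv2.minAreaRect(q[:,:2].astype(np.float32)),np.percentile(q[:,2],[2,50,98]))
t,A=tcp(C+[0,0,.08],HX,-25);print(A.round(2).tolist());tgt(t,A,False)
E
```

```text
((0.5390578508377075, 0.2116418033838272), (0.057055000215768814, 0.023653455078601837), 73.906982421875) [0.10848674 0.15290715 0.15744592]
[[-0.87, 0.29, -0.4], [0.26, 0.96, 0.12], [0.42, 0.0, -0.91]]
row [-2.95, 5.37, 8.98] [0.2, 25.0, -1.3] from [0.4925 0.1711 0.2823]
```

```bash
python3 -m jog '[-3,5.4,4,0,25,-1.3,8.7,-3,5.4,9,0,25,-1.3,8.7,-3,5.4,9,0,25,-1.3,8.7,-3,5.4,9,0,25,-1.3,8.7,-3,5.4,9,0,25,-1.3,8.7,-3,5.4,9,0,25,-1.3,8.7]'; python3 - <<'E'
from g import *
print(observe()['joints'].round(2))
t,A=tcp(C+[0,0,.08],HX,-25);tgt(t,A,False)
t,A=tcp(C,HX,-25);tgt(t,A,False)
E
```

```text
t: 2.95
ee_pos: [0.5374, 0.2159, 0.1952]
tcp_rot: [-0.39, -2.685, -0.095]
force: [-0.8, 0.7, 1.1]
grip_width: 0.0865
gripper_force: 0.0
[ 0.17  0.69 -0.79  1.52  0.15  1.4   0.67]
row [-0.17, -0.3, 0.22] [0.3, 0.3, 0.3] from [0.5374 0.2159 0.1952]
row [-3.52, -0.36, 7.48] [0.3, 0.3, 0.3] from [0.5374 0.2159 0.1952]
```

```bash
python3 -m jog '[-0.9,-0.35,2,0.3,0.3,0.3,8.7,-1.8,-0.35,4,0.3,0.3,0.3,8.7,-2.7,-0.35,5.8,0.3,0.3,0.3,8.7,-3.5,-0.35,7.5,0.3,0.3,0.3,8.7,-3.5,-0.35,7.5,0.3,0.3,0.3,8.7,-3.5,-0.35,7.5,0.3,0.3,0.3,8.7]'; python3 - <<'E'
from g import *
t,A=tcp(C,HX,-25);tgt(t,A,False)
f=frame('wrist');cv2.imwrite('pics/w2.png',f['color'])
E
```

```text
t: 3.55
ee_pos: [0.5367, 0.2126, 0.1108]
tcp_rot: [-0.395, -2.675, -0.086]
force: [0.1, -0.7, -0.6]
grip_width: 0.0869
gripper_force: 0.0
row [0.03, 0.03, -0.17] [-0.1, -0.2, -0.0] from [0.5367 0.2126 0.1108]
```

View pics/w2.png

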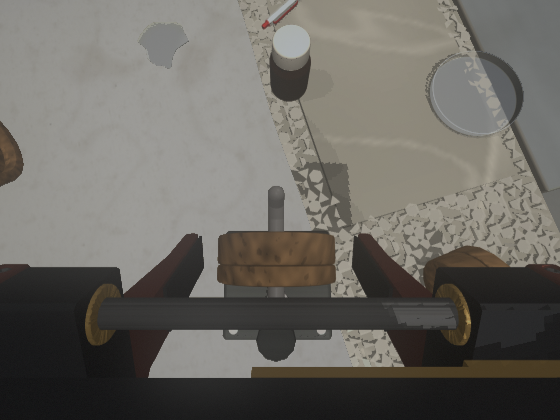

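The ring (pixels 218–335, row 260) sits midway between the fingers (203 and 354), with the bar passing through it; the grasp can close.

```bash
python3 -m jog '[0,0,0,0,0,0,5,0,0,0,0,0,0,5,0,0,0,0,0,0,5,0,0,0,0,0,0,5,0,0,0,0,0,0,5,0,0,0,0,0,0,5,0,0,0,0,0,0,5]' 30 && python3 -m jog '[0.2,0,-0.4,0,0,0,5,0.4,0,-0.8,0,0,0,5,0.6,0,-1.2,0,0,0,5,0.8,0,-1.65,0,0,0,5,0.8,0,-1.65,0,0,0,5,0.8,0,-1.65,0,0,0,5]'; python3 - <<'E'
from g import *
f=frame('wrist');cv2.imwrite('pics/w3.png',f['color'][180:360,180:380])
t,A=tcp(C+[0,0,.018],HX,-25);tgt(t,A,False)
E
```

```text
t: 4.3
ee_pos: [0.5368, 0.2126, 0.1101]
tcp_rot: [-0.395, -2.674, -0.086]
force: [0.3, -0.2, 3.1]
grip_width: 0.0622
gripper_force: 30.0
t: 4.9
ee_pos: [0.5366, 0.2126, 0.1284]
tcp_rot: [-0.395, -2.675, -0.086]
force: [0.5, -0.1, 0.1]
grip_width: 0.0622
gripper_force: 30.0
row [0.05, 0.06, -0.23] [-0.1, -0.3, -0.0] from [0.5365 0.2124 0.1282]
```

View pics/w3.png

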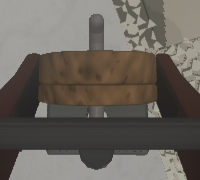

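The ring is held between the fingers at crop (97,80) and has risen off the bar by 18 mm, with no contact force. Now I draw it out.

```bash
python3 -m jog '[0.9,0,0.42,0,0,0,5,1.8,0,0.84,0,0,0,5,2.7,0,1.26,0,0,0,5,3.6,0,1.68,0,0,0,5,4.5,0,2.1,0,0,0,5,5.4,0,2.52,0,0,0,5,6.3,0,2.94,0,0,0,5,7,0,3.2,0,0,0,5,8.3,0,0.5,0,0,0,5,9.5,0,-2.2,0,0,0,5,11.6,0,-6.8,0,0,0,5,13,0,-10,0,0,0,5]'; python3 - <<'E'
from g import *
print(observe()['joints'].round(2))
az=np.radians(-33)
t,A=tcp([.45,-.1,.27],az,20);tgt(t,A,False)
E
```

```text
t: 6.15
ee_pos: [0.4649, 0.2351, 0.2768]
tcp_rot: [-0.395, -2.676, -0.087]
force: [1.3, 0.6, 0.1]
grip_width: 0.0623
gripper_force: 30.0
[ 0.2   0.53 -0.87  1.59  0.04  1.46  0.62]
row [-8.86, -32.73, -2.3] [-0.8, -44.9, 16.6] from [0.4649 0.2351 0.2768]
```

```bash
python3 -m jog '[-8.9,-32.7,-2.3,-0.8,-44.9,16.6,5,-8.9,-32.7,-2.3,-0.8,-44.9,16.6,5,-8.9,-32.7,-2.3,-0.8,-44.9,16.6,5,-8.9,-32.7,-2.3,-0.8,-44.9,16.6,5,-8.9,-32.7,-2.3,-0.8,-44.9,16.6,5,-8.9,-32.7,-2.3,-0.8,-44.9,16.6,5,-8.9,-32.7,-2.3,-0.8,-44.9,16.6,5,-8.9,-32.7,-2.3,-0.8,-44.9,16.6,5,-8.9,-32.7,-2.3,-0.8,-44.9,16.6,5,-8.9,-32.7,-2.3,-0.8,-44.9,16.6,5]'; python3 - <<'E'
from g import *
print(observe()['joints'].round(2))
az=np.radians(-33)
t,A=tcp([.50,-.33,.12],az,65);tgt(t,A,False)
E
```

```text
t: 7.15
ee_pos: [0.4575, -0.1033, 0.2578]
tcp_rot: [0.793, 2.69, -0.141]
force: [-0.4, 0.4, -0.2]
grip_width: 0.0626
gripper_force: 30.0
[ 0.63 -0.04 -0.65  2.18  0.26  0.72  0.8 ]
row [-11.35, -16.72, 18.95] [0.0, -45.1, 0.1] from [ 0.4575 -0.1033  0.2578]
```

```bash
python3 -m jog '[-11.4,-16.7,19,0,-45,0,5,-11.4,-16.7,19,0,-45,0,5,-11.4,-16.7,19,0,-45,0,5,-11.4,-16.7,19,0,-45,0,5,-11.4,-16.7,19,0,-45,0,5,-11.4,-16.7,19,0,-45,0,5,-11.4,-16.7,19,0,-45,0,5,-11.4,-16.7,19,0,-45,0,5,-11.4,-16.7,19,0,-45,0,5]'; python3 - <<'E'
from g import *
print(observe()['joints'].round(2))
az=np.radians(-33)
t,A=tcp([.50,-.33,.12],az,65);tgt(t,A,False)
E
```

```text
t: 8.05
ee_pos: [0.496, -0.3193, 0.1263]
tcp_rot: [0.637, 2.222, -0.439]
force: [0.4, -1.9, -0.5]
grip_width: 0.0622
gripper_force: 30.0
[ 1.22  0.6  -1.08  2.43  2.22  0.9  -0.58]
row [-0.79, -0.52, 2.21] [-4.9, -15.6, 4.2] from [ 0.496  -0.3193  0.1263]
```

```bash
python3 - <<'E'
from g import *
az=np.radians(-31)
t,A=tcp([.565,-.335,.12],az,65);tgt(t,A,False)
E
```

```text
row [-4.71, 2.81, 6.25] [-6.6, -15.7, 3.2] from [ 0.496  -0.3193  0.1263]
```

```bash
python3 -m jog '[-4.7,2.8,6.2,0,0,0,5,-4.7,2.8,6.2,0,0,0,5,-4.7,2.8,6.2,-6.6,-15.7,3.2,5,-4.7,2.8,6.2,-6.6,-15.7,3.2,5,-4.7,2.8,6.2,-6.6,-15.7,3.2,5,-4.7,2.8,6.2,-6.6,-15.7,3.2,5]'; python3 - <<'E'
from g import *
print(observe()['joints'].round(2))
az=np.radians(-31)
t,A=tcp([.565,-.335,.12],az,65);tgt(t,A,False)
f=frame('scene');cv2.imwrite('pics/s2.png',f['color'])
E
```

```text
t: 8.65
ee_pos: [0.5719, -0.3412, 0.1145]
tcp_rot: [0.545, 1.959, -0.345]
force: [0.1, 0.5, -1.2]
grip_width: 0.0623
gripper_force: 30.0
[ 1.22  0.89 -1.01  2.38  2.73  1.14 -0.75]
row [-0.51, 0.18, 0.14] [-0.2, -0.5, -0.0] from [ 0.5719 -0.3412  0.1145]
```

View pics/s2.png

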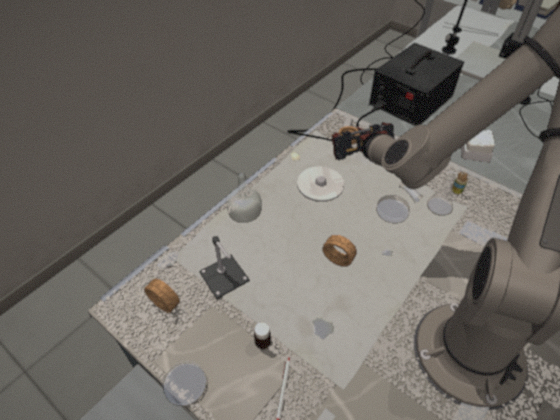

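The scene view shows the hook (218,255) empty, the bystanders unmoved, and the gripper out over the bench at (365,140), right of the turntable, holding the ring at (347,132). Lowering next.

```bash
python3 - <<'E'
from g import *
az=np.radians(-31)
for z in(.04,.014):
    t,A=tcp([.565,-.335,z],az,65);tgt(t,A,False)
f=frame('wrist');cv2.imwrite('pics/w4.png',f['color'])
E
```

```text
row [6.88, 0.18, 3.55] [-0.2, -0.5, 0.1] from [ 0.5728 -0.3415  0.1159]
row [9.22, 0.18, 4.67] [-0.2, -0.5, 0.1] from [ 0.5728 -0.3415  0.1159]
```

View pics/w4.png

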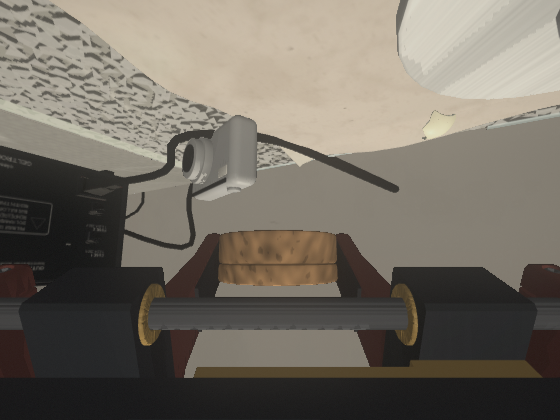

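The picture is inverted (bench at the top). The ring is held square at (278,257), and a grey device on the bench at (220,165) lies ahead and to one side, clear of the ring. I'll check where the camera sits on the hand before lowering.

```bash
python3 - <<'E'
from h import *
import pickle
f=pickle.load(open('w1.pkl','rb'));print(f['tool_from_camera'].round(3).tolist())
E
python3 -m jog '[1.7,0.18,0.9,0,0,0,5,3.4,0.18,1.8,0,0,0,5,5.2,0.18,2.7,0,-0.5,0,5,6.9,0.18,3.5,0,-0.5,0,5,6.9,0.18,3.5,0,-0.5,0,5,6.9,0.18,3.5,0,-0.5,0,5]'; python3 - <<'E'
from g import *
print(observe()['joints'].round(2))
az=np.radians(-31)
for z in(.04,.013):
    t,A=tcp([.565,-.335,z],az,65);tgt(t,A,False)
E
```

```text
[[0.001, 0.965, 0.262, 0.073], [1.0, -0.0, -0.002, 0.0], [-0.002, 0.262, -0.965, -0.163], [0.0, 0.0, 0.0, 1.0]]
t: 9.35
ee_pos: [0.5768, -0.3421, 0.0417]
tcp_rot: [0.539, 1.946, -0.352]
force: [-0.1, 0.6, -1.0]
grip_width: 0.0622
gripper_force: 30.0
[ 1.16  1.08 -0.91  2.35  2.88  1.28 -0.75]
row [0.33, 0.0, 0.02] [-0.2, 0.3, 0.2] from [ 0.5768 -0.3421  0.0417]
row [2.79, 0.01, 1.15] [-0.2, 0.3, 0.2] from [ 0.5768 -0.3421  0.0417]
```

```bash
python3 -m jog '[0.7,0,0.2,-0.2,0.3,0.2,5,1.4,0,0.5,-0.2,0.3,0.2,5,1.9,0,0.75,-0.2,0.3,0.2,5,1.9,0,0.75,-0.2,0.3,0.2,5]'; python3 -m jog '[0.2,0,0.1,0,0,0,5,0.4,0,0.2,0,0,0,5,0.4,0,0.2,0,0,0,5]';  python3 - <<'E'
from g import *
print(observe()['joints'].round(2))
az=np.radians(-31)
for z in(.012,):
    t,A=tcp([.565,-.335,z],az,65);tgt(t,A,False)
E
```

```text
t: 9.75
ee_pos: [0.5767, -0.3419, 0.0269]
tcp_rot: [0.54, 1.936, -0.346]
force: [-15.2, -1.5, 33.8]
grip_width: 0.0619
gripper_force: 36.4
t: 10.05
ee_pos: [0.5772, -0.3419, 0.0272]
tcp_rot: [0.538, 1.928, -0.347]
force: [-32.8, -1.7, 61.4]
grip_width: 0.0621
gripper_force: 49.0
[ 1.15  1.13 -0.88  2.34  2.94  1.31 -0.76]
row [1.58, -0.04, 0.54] [0.0, 1.3, -0.2] from [ 0.5772 -0.3419  0.0272]
```

```bash
python3 -m jog '[-1,0,-0.45,0,0,0,5,-3,0,-1.4,0,0,0,5,-3,0,-1.4,0,0,0,5]';  python3 - <<'E'
from g import *
import pickle
d=pickle.load(open('f0.pkl','rb'))
for n in d:
    P=cloud(d[n]);m=(np.hypot(P[...,0]-.565,P[...,1]+.335)<.13)&(P[...,2]>.004)&(np.hypot(P[...,0]-.555,P[...,1]+.195)>.08)
    k,l,st,c=cv2.connectedComponentsWithStats(m.astype(np.uint8))
    for i in range(1,k):
        if st[i,4]>5:q=P[l==i];print(n,st[i,4],c[i].round(),q.min(0).round(3),q.max(0).round(3),q.mean(0).round(3))
    m=(np.hypot(P[...,0]-.565,P[...,1]+.335)<.04);print(np.percentile(P[m][:,2],[5,50,95]))
a=cv2.resize(d['top']['color'][150:290,370:490],None,fx=3,fy=3)
f=frame('top');b=cv2.resize(f['color'][150:290,350:490],None,fx=3,fy=3)
cv2.imwrite('pics/t2.png',np.hstack([a,b]))
E
```

```text
t: 10.35
ee_pos: [0.5752, -0.3421, 0.0513]
tcp_rot: [0.54, 1.948, -0.346]
force: [0.2, 0.4, -0.1]
grip_width: 0.0625
gripper_force: 30.0
scene 288 [346. 134.] [ 0.594 -0.457  0.004] [ 0.647 -0.386  0.062] [ 0.611 -0.415  0.039]
scene 89 [361. 155.] [ 0.501 -0.414  0.004] [ 0.579 -0.376  0.011] [ 0.535 -0.394  0.007]
[-0.00379733 -0.0005007   0.00351524]
top 332 [435. 181.] [ 0.602 -0.455  0.004] [ 0.677 -0.388  0.069] [ 0.622 -0.417  0.044]
top 8 [406. 186.] [ 0.607 -0.351  0.004] [ 0.615 -0.338  0.007] [ 0.611 -0.344  0.006]
top 153 [423. 211.] [ 0.494 -0.403  0.004] [ 0.58  -0.374  0.015] [ 0.539 -0.392  0.008]
top 7 [408. 229.] [ 0.481 -0.352  0.004] [ 0.49  -0.343  0.007] [ 0.485 -0.348  0.005]
[-0.0039192   0.00064553  0.00531834]
```

View pics/t2.png

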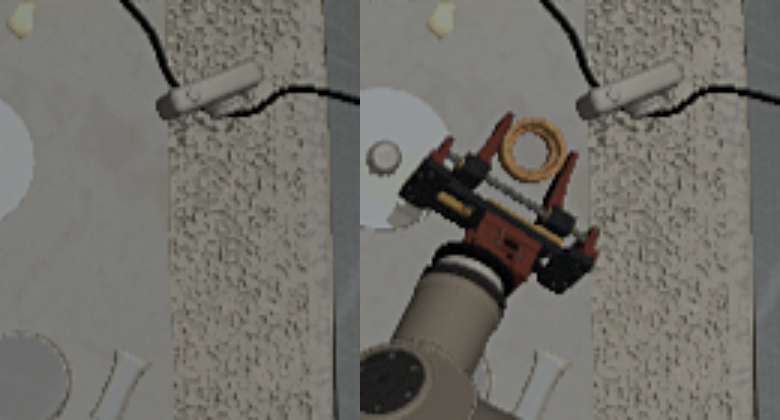

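The left half (before) shows the bare bench; the right half (now) shows the ring at (532,150) between the fingers, and the gripper body's left end (410,190) overhanging the turntable disc. That overhang explains the contact at 27 mm. I need a spot or yaw clear of the disc, so I'll check the bench heights.

```bash
python3 - <<'E'
from g import *
import pickle
d=pickle.load(open('f0.pkl','rb'))
for n in d:
    P=cloud(d[n])
    for x0 in(.46,.5,.54):
        print(n,x0,[(y,*(np.percentile(P[(abs(P[...,0]-x0)<.02)&(abs(P[...,1]-y)<.006)][:,2]*1e3,[10,50,90]).round(0))) for y in np.arange(-.30,-.46,-.012).round(3)])
az=np.radians(-10)
t,A=tcp([.54,-.345,.055],az,65);tgt(t,A,False)
E
```

```text
scene 0.46 [(np.float64(-0.3), np.float64(-2.0), np.float64(0.0), np.float64(2.0)), (np.float64(-0.312), np.float64(-4.0), np.float64(-1.0), np.float64(2.0)), (np.float64(-0.324), np.float64(-3.0), np.float64(-1.0), np.float64(2.0)), (np.float64(-0.336), np.float64(-2.0), np.float64(0.0), np.float64(3.0)), (np.float64(-0.348), np.float64(-2.0), np.float64(-0.0), np.float64(2.0)), (np.float64(-0.36), np.float64(-3.0), np.float64(-0.0), np.float64(2.0)), (np.float64(-0.372), np.float64(-3.0), np.float64(-1.0), np.float64(3.0)), (np.float64(-0.384), np.float64(-3.0), np.float64(-1.0), np.float64(2.0)), (np.float64(-0.396), np.float64(-3.0), np.float64(-0.0), np.float64(1.0)), (np.float64(-0.408), np.float64(-4.0), np.float64(-2.0), np.float64(1.0)), (np.float64(-0.42), np.float64(-5.0), np.float64(-3.0), np.float64(-0.0)), (np.float64(-0.432), np.float64(-4.0), np.float64(-3.0), np.float64(1.0)), (np.float64(-0.444), np.float64(-7.0), np.float64(-2.0), np.float64(-0.0)), (np.float64(-0.456), np.float64(-5.0), np.float64(-3.0), np.float64(0.0))]
scene 0.5 [(np.float64(-0.3), np.float64(-
[... 4585 characters left out ...]
at64(-1.0), np.float64(3.0)), (np.float64(-0.372), np.float64(-1.0), np.float64(2.0), np.float64(4.0)), (np.float64(-0.384), np.float64(-1.0), np.float64(4.0), np.float64(9.0)), (np.float64(-0.396), np.float64(4.0), np.float64(8.0), np.float64(13.0)), (np.float64(-0.408), np.float64(-7.0), np.float64(-0.0), np.float64(4.0)), (np.float64(-0.42), np.float64(-5.0), np.float64(-1.0), np.float64(3.0)), (np.float64(-0.432), np.float64(-5.0), np.float64(-2.0), np.float64(2.0)), (np.float64(-0.444), np.float64(-7.0), np.float64(-3.0), np.float64(1.0)), (np.float64(-0.456), np.float64(-6.0), np.float64(-2.0), np.float64(1.0))]
row [0.37, -1.59, -1.67] [-19.1, 0.0, -8.8] from [ 0.5748 -0.3422  0.0499]
```

```bash
python3 - <<'E'
from g import *
az=np.radians(-5)
t,A=tcp([.545,-.335,.055],az,57);
# e,f are in tool axes so they hold for any tilt
tgt(t,A,False)
E
```

```text
row [0.59, -0.39, -1.74] [-22.8, 7.9, -12.6] from [ 0.5748 -0.3422  0.0499]
```

```bash
python3 -m jog '[-2,0,-2.5,0,0,0,5,-2,-0.2,-2.5,-8,3,-4,5,-1,-0.4,-2,-16,5.5,-9,5,0.6,-0.4,-1.7,-22.8,8,-12.6,5,0.6,-0.4,-1.7,-22.8,8,-12.6,5,0.6,-0.4,-1.7,-22.8,8,-12.6,5]'; python3 - <<'E'
from g import *
print(observe()['joints'].round(2))
az=np.radians(-5)
for z in(.055,.0162):
    t,A=tcp([.545,-.335,z],az,57);tgt(t,A,False)
f=frame('top');
b=cv2.resize(f['color'][150:290,350:490],None,fx=3,fy=3)
P=cloud(f);hsv=cv2.cvtColor(f['color'],cv2.COLOR_BGR2HSV);o=(cv2.inRange(hsv,(5,100,80),(20,255,255))>0)&(np.hypot(P[...,0]-.545,P[...,1]+.335)<.05)
q=P[o];print(cv2.minAreaRect(q[:,:2].astype(np.float32)),np.percentile(q[:,2],[5,50,95]))
cv2.imwrite('pics/t3.png',b)
E
```

```text
t: 11.0
ee_pos: [0.5564, -0.3399, 0.0495]
tcp_rot: [0.101, 2.148, -0.053]
force: [0.4, -0.8, -0.4]
grip_width: 0.0619
gripper_force: 30.0
[ 1.48  0.95 -0.95  2.26  3.25  0.49 -0.7 ]
row [-0.22, 0.39, -0.09] [-0.3, -0.2, -0.2] from [ 0.5564 -0.3399  0.0495]
row [3.02, 0.38, 2.04] [-0.3, -0.2, -0.2] from [ 0.5564 -0.3399  0.0495]
((0.5420756936073303, -0.33398011326789856), (0.0827590823173523, 0.0571758933365345), 89.61289978027344) [0.05297294 0.06406843 0.07532876]
```

View pics/t3.png

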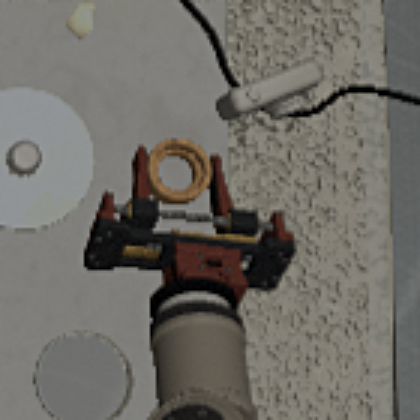

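The crop shows the ring at (181,168) with its dished step up, and the gripper body (88–295, 240) clear of the disc (22,155), the dish (82,375) and the grey device (270,90). Lowering in small steps and watching the force.

```bash
python3 -m jog '[0.8,0.4,0.5,0,0,0,5,1.6,0.4,1,0,0,0,5,2.3,0.4,1.5,0,0,0,5,2.3,0.4,1.5,0,0,0,5]'; python3 -m jog '[0.2,0,0.13,0,0,0,5,0.4,0,0.26,0,0,0,5,0.4,0,0.26,0,0,0,5]'; python3 - <<'E'
from g import *
az=np.radians(-5)
t,A=tcp([.545,-.335,.0162],az,57);tgt(t,A,False)
E
```

```text
t: 11.45
ee_pos: [0.5572, -0.3303, 0.0209]
tcp_rot: [0.096, 2.15, -0.046]
force: [0.3, 0.1, -0.7]
grip_width: 0.0621
gripper_force: 30.0
t: 11.75
ee_pos: [0.5574, -0.3319, 0.018]
tcp_rot: [0.096, 2.148, -0.049]
force: [0.3, 0.1, -1.2]
grip_width: 0.0624
gripper_force: 30.0
row [0.4, -0.42, 0.28] [0.0, -0.2, -0.1] from [ 0.5574 -0.3319  0.018 ]
```

```bash
python3 -m jog '[0.15,0,0.1,0,0,0,5,0.3,0,0.2,0,0,0,5,0.3,0,0.2,0,0,0,5]'; python3 -m jog '[0.12,0,0.08,0,0,0,5,0.24,0,0.16,0,0,0,5]'
```

```text
t: 12.05
ee_pos: [0.5573, -0.332, 0.0143]
tcp_rot: [0.096, 2.149, -0.05]
force: [0.2, -0.4, -0.2]
grip_width: 0.0622
gripper_force: 30.0
t: 12.25
ee_pos: [0.5575, -0.332, 0.0116]
tcp_rot: [0.095, 2.148, -0.05]
force: [0.4, -0.0, -0.2]
grip_width: 0.062
gripper_force: 30.0
```

```bash
python3 -m jog '[0.08,0,0.05,0,0,0,5,0.16,0,0.1,0,0,0,5,0.16,0,0.1,0,0,0,5]'; python3 - <<'E'
from g import *
import cv2
f=frame('wrist');cv2.imwrite('pics/w5.png',f['color'][150:390,120:440])
E
```

```text
t: 12.55
ee_pos: [0.5578, -0.3319, 0.0102]
tcp_rot: [0.095, 2.147, -0.05]
force: [-1.4, 0.6, 2.9]
grip_width: 0.0623
gripper_force: 30.0
```

View pics/w5.png

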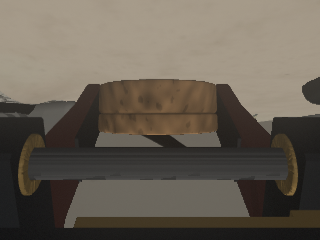

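The inverted view shows the ring at (157,105) still square in the fingers and now touching the bench (3 N). That makes 11 pictures, one over the limit, so from here on I measure only with numbers. Now opening gently and backing off along the fingers.

```bash
python3 -m jog '[0,0,0,0,0,0,6.6,0,0,0,0,0,0,7,0,0,0,0,0,0,7.4,0,0,0,0,0,0,7.4,0,0,0,0,0,0,7.4,0,0,-1,0,0,0,7.4,0,0,-3,0,0,0,7.4,0,0,-6,0,0,0,7.4,0,0,-9,0,0,0,7.4,-4,0,-12,0,0,0,7.4,-8,0,-16,0,0,0,7.4,-8,0,-16,0,0,0,7.4]'; cat >> g.py <<'E'
def ringfind(c,rad=.06,zmax=.09):
    for n in('top','scene'):
        f=frame(n);P=cloud(f);hsv=cv2.cvtColor(f['color'],cv2.COLOR_BGR2HSV)
        o=(cv2.inRange(hsv,(5,80,50),(22,255,255))>0)&(np.hypot(P[...,0]-c[0],P[...,1]-c[1])<rad)&(P[...,2]<zmax)
        q=P[o];print(n,len(q),'z',np.percentile(q[:,2],[5,50,90,97]).round(4))
        h=q[q[:,2]>np.percentile(q[:,2],90)-.008]
        print('  circ',cv2.minEnclosingCircle(h[:,:2].astype(np.float32)),'mean',h.mean(0).round(4))
        A=np.c_[h[:,:2],np.ones(len(h))];print('  tilt',np.linalg.lstsq(A,h[:,2],rcond=None)[0][:2].round(3))
        # contour -> ray on the top plane
        k,l,st,cc=cv2.connectedComponentsWithStats(o.astype(np.uint8));i=1+st[1:,4].argmax()
        cn=max(cv2.findContours((l==i).astype(np.uint8),cv2.RETR_EXTERNAL,cv2.CHAIN_APPROX_NONE)[0],key=len);print('  px',cv2.fitEllipse(cn))
E
python3 - <<'E'
from g import *
ringfind([.545,-.335])
E
```

```text
t: 13.8
ee_pos: [0.4667, -0.3256, 0.1679]
tcp_rot: [0.094, 2.147, -0.057]
force: [0.0, -0.3, 0.2]
grip_width: 0.074
gripper_force: 0.0
top 225 z [0.0108 0.021  0.0264 0.0277]
  circ ((0.5427953004837036, -0.32786282896995544), 0.03063748963177204) mean [ 0.5419 -0.3273  0.0237]
  tilt [-0.006  0.003]
  px ((402.06353759765625, 208.3343505859375), (19.696855545043945, 20.567602157592773), 110.20426940917969)
scene 208 z [0.0068 0.0174 0.0234 0.0248]
  circ ((0.5403127074241638, -0.3268982768058777), 0.0329916849732399) mean [ 0.5374 -0.3255  0.0209]
  tilt [-0.004  0.   ]
  px ((348.6207275390625, 163.9815216064453), (16.225467681884766, 18.49881362915039), 97.12773132324219)
```

```bash
python3 - <<'E'
from g import *
tgt([.48,-.29,.26],axes(60,10),False)
E
```

```text
row [-8.5, 3.61, -4.35] [14.0, 46.1, 21.4] from [ 0.4667 -0.3252  0.1652]
```

```bash
python3 -m jog '[-4,2,-2,0,0,0,8.7,-8.5,3.6,-4.3,0,0,0,8.7,-8.5,3.6,-4.3,14,46,21,8.7,-8.5,3.6,-4.3,14,46,21,8.7,-8.5,3.6,-4.3,14,46,21,8.7,-8.5,3.6,-4.3,14,46,21,8.7,-8.5,3.6,-4.3,14,46,21,8.7,-8.5,3.6,-4.3,14,46,21,8.7,-8.5,3.6,-4.3,14,46,21,8.7,-8.5,3.6,-4.3,14,46,21,8.7,-8.5,3.6,-4.3,14,46,21,8.7,-8.5,3.6,-4.3,14,46,21,8.7]'; python3 - <<'E'
from g import *
print(observe()['joints'].round(2))
tgt([.48,-.29,.26],axes(60,10),False)
tgt([.5415,-.3275,.20],axes(45,0),False)
E
```

```text
t: 15.1
ee_pos: [0.4386, -0.2411, 0.2311]
tcp_rot: [0.531, 2.335, -0.157]
force: [2.1, -1.3, 2.9]
grip_width: 0.0873
gripper_force: 0.0
[ 1.94 -0.1  -1.41  2.44  4.51  0.17 -2.95]
row [-6.28, -2.59, 1.78] [4.4, 33.0, 3.8] from [ 0.4386 -0.2411  0.2311]
row [-7.43, -3.65, 11.03] [9.7, 42.2, 18.5] from [ 0.4386 -0.2411  0.2311]
```

The arm has run into joint limits on this branch, so I'll retrace the way it came in.

```bash
python3 - <<'E'
from g import *
tgt([.55,-.33,.15],axes(59,65),False)
E
```

```text
row [-4.66, -3.72, 15.28] [6.4, -22.0, 1.9] from [ 0.4386 -0.2411  0.2311]
```

```bash
python3 -m jog '[-4.7,-3.7,15.3,6.4,-22,2,8.7,-4.7,-3.7,15.3,6.4,-22,2,8.7,-4.7,-3.7,15.3,6.4,-22,2,8.7,-4.7,-3.7,15.3,6.4,-22,2,8.7,-4.7,-3.7,15.3,6.4,-22,2,8.7,-4.7,-3.7,15.3,6.4,-22,2,8.7,-4.7,-3.7,15.3,6.4,-22,2,8.7,-4.7,-3.7,15.3,6.4,-22,2,8.7]'; python3 - <<'E'
from g import *
print(observe()['joints'].round(2))
tgt([.55,-.33,.15],axes(59,65),False)
tgt([.4575,-.1033,.2578],axes(57,20),False)
E
```

```text
t: 15.9
ee_pos: [0.5583, -0.2289, 0.2942]
tcp_rot: [0.421, 1.931, -0.027]
force: [0.5, 0.1, 1.3]
grip_width: 0.0868
gripper_force: 0.0
[ 1.63  0.38 -1.41  2.44  2.87  0.57 -1.19]
row [10.47, -12.28, 7.11] [16.1, 0.2, -3.9] from [ 0.5583 -0.2289  0.2942]
row [10.12, 8.07, -10.26] [18.2, 44.6, 4.1] from [ 0.5583 -0.2289  0.2942]
```

```bash
python3 -m jog '[10.5,-12.3,7.1,16,0,-4,8.7,10.5,-12.3,7.1,16,0,-4,8.7,10.5,-12.3,7.1,16,0,-4,8.7,10.5,-12.3,7.1,16,0,-4,8.7,10.5,-12.3,7.1,16,0,-4,8.7,10.5,-12.3,7.1,16,0,-4,8.7]'; python3 - <<'E'
from g import *
print(observe()['joints'].round(2))
tgt([.496,-.3193,.1263],R.from_rotvec([.637,2.222,-.439]).as_matrix(),False)
tgt([.4575,-.1033,.2578],axes(57,20),False)
E
```

```text
t: 16.5
ee_pos: [0.5483, -0.3286, 0.1432]
tcp_rot: [0.541, 1.958, -0.338]
force: [-0.3, 0.6, 0.5]
grip_width: 0.0874
gripper_force: 0.0
[ 1.37  0.93 -1.22  2.43  2.65  1.17 -0.6 ]
row [3.65, -1.88, -3.76] [6.9, 15.2, -3.2] from [ 0.5483 -0.3286  0.1432]
row [-2.01, 14.73, -22.37] [1.6, 44.6, 1.5] from [ 0.5483 -0.3286  0.1432]
```

```bash
python3 -m jog '[3.6,-1.9,-3.8,6.9,15.2,-3.2,8.7,3.6,-1.9,-3.8,6.9,15.2,-3.2,8.7,-2,14.7,-22.4,1.6,44.6,1.5,8.7,-2,14.7,-22.4,1.6,44.6,1.5,8.7,-2,14.7,-22.4,1.6,44.6,1.5,8.7,-2,14.7,-22.4,1.6,44.6,1.5,8.7,-2,14.7,-22.4,1.6,44.6,1.5,8.7,-2,14.7,-22.4,1.6,44.6,1.5,8.7,-2,14.7,-22.4,1.6,44.6,1.5,8.7,-2,14.7,-22.4,1.6,44.6,1.5,8.7,-2,14.7,-22.4,1.6,44.6,1.5,8.7]'; python3 - <<'E'
from g import *
print(observe()['joints'].round(2))
tgt([.4575,-.1033,.2578],axes(57,20),False)
tgt([.52,-.3,.22],axes(57,0),False)
E
```

```text
t: 17.6
ee_pos: [0.4572, -0.1164, 0.2553]
tcp_rot: [0.792, 2.68, -0.149]
force: [-0.4, 0.3, -0.0]
grip_width: 0.087
gripper_force: 0.0
[ 1.45 -0.03 -1.39  2.16  0.23  0.69  0.9 ]
row [0.55, 1.12, -0.48] [-0.2, 0.6, 0.1] from [ 0.4572 -0.1164  0.2553]
row [-13.03, -11.97, 8.71] [-0.2, 20.6, 0.1] from [ 0.4572 -0.1164  0.2553]
```

```bash
python3 -m jog '[0,0,0,0,20.6,0,8.7,0,0,0,0,20.6,0,8.7,0,0,0,0,20.6,0,8.7,-13,-12,8.7,0,20.6,0,8.7,-13,-12,8.7,0,20.6,0,8.7,-13,-12,8.7,0,20.6,0,8.7,-13,-12,8.7,0,20.6,0,8.7,-13,-12,8.7,0,20.6,0,8.7,-13,-12,8.7,0,20.6,0,8.7,-13,-12,8.7,0,20.6,0,8.7]'; python3 - <<'E'
from g import *
print(observe()['joints'].round(2))
f=frame('wrist');P=cloud(f);hsv=cv2.cvtColor(f['color'],cv2.COLOR_BGR2HSV)
o=(cv2.inRange(hsv,(5,80,40),(22,255,255))>0)&(np.hypot(P[...,0]-.5415,P[...,1]+.3275)<.05)&(P[...,2]<.06)
q=P[o];t=q[q[:,2]>.019];print(len(q),len(t),cv2.minEnclosingCircle(t[:,:2].astype(np.float32)),t.mean(0))
c=np.array(cv2.minEnclosingCircle(t[:,:2].astype(np.float32))[0])
r=np.hypot(*(P[...,:2]-c).transpose(2,0,1))
for a in range(0,34,3):
    m=(r>a/1e3)&(r<(a+3)/1e3);print(a,np.nanmedian(P[m][:,2]).round(4),end='; ')
ringfind([.5415,-.3275])
tgt([.5415,-.3275,.10],axes(50,0),False)
E
```

```text
t: 18.6
ee_pos: [0.5198, -0.2998, 0.2206]
tcp_rot: [-0.886, -3.013, 0.007]
force: [-0.2, -0.0, -0.3]
grip_width: 0.0868
gripper_force: 0.0
[ 1.2   0.6  -1.12  1.69  0.57  1.22  0.94]
1122 701 ((0.5414511561393738, -0.32957562804222107), 0.03064415231347084) [ 0.54045288 -0.32900388  0.02471195]
0 0.0022; 3 0.0019; 6 0.0019; 9 0.002; 12 0.0023; 15 0.0026; 18 0.0155; 21 0.0162; 24 0.0246; 27 0.0249; 30 0.0077; 33 0.002; top 164 z [0.0098 0.0202 0.026  0.0279]
  circ ((0.5439927577972412, -0.3282621502876282), 0.030946308746933937) mean [ 0.5358 -0.3243  0.0231]
  tilt [-0.019 -0.012]
  px ((401.48443603515625, 209.61192321777344), (15.155016899108887, 19.775726318359375), 113.93324279785156)
scene 212 z [0.0065 0.0168 0.0235 0.0247]
  circ ((0.5383471846580505, -0.32941919565200806), 0.032826017588377) mean [ 0.5385 -0.3278  0.0204]
  tilt [-0.004  0.01 ]
  px ((348.61688232421875, 163.95692443847656), (16.46006202697754, 18.420597076416016), 94.62322998046875)
row [-3.28, -1.0, 12.06] [-0.3, 0.1, 7.2] from [ 0.5197 -0.3007  0.2205]
```

The wrist depth profile shows a step at 15 mm for radius 18–24 mm and the rim at 24 mm, so the ring lies flat with its dished face up at (.541,-.329). Next the grasp from above.

```bash
python3 - <<'E'
from g import *
tgt([.541,-.329,.006],axes(50,0),False)
E
python3 -m jog '[-3.4,-1.1,4,0,0,7,8.7,-3.4,-1.1,8,0,0,7,8.7,-3.4,-1.1,12,0,0,7,8.7,-3.4,-1.1,15,0,0,7,8.7,-3.4,-1.1,15,0,0,7,8.7,-3.4,-1.1,15,0,0,7,8.7]'; python3 - <<'E'
from g import *
tgt([.541,-.329,.006],axes(50,0),False)
E
```

```text
row [-3.32, -1.1, 21.46] [-0.3, 0.1, 7.2] from [ 0.5197 -0.3007  0.2205]
t: 19.35
ee_pos: [0.5421, -0.33, 0.0707]
tcp_rot: [-1.072, -2.952, 0.007]
force: [1.1, 0.3, 0.9]
grip_width: 0.0869
gripper_force: 0.0
row [0.15, 0.03, 6.47] [-0.2, 0.0, 0.1] from [ 0.5421 -0.33    0.0707]
```

```bash
python3 -m jog '[0.1,0,2,-0.2,0,0,8.7,0.1,0,4,-0.2,0,0,8.7,0.1,0,5.5,-0.2,0,0,8.7,0.1,0,6.4,-0.2,0,0,8.7,0.1,0,6.4,-0.2,0,0,8.7,0.1,0,6.4,-0.2,0,0,8.7,0.1,0,6.4,-0.2,0,0,5,0.1,0,6.4,-0.2,0,0,5,0.1,0,6.4,-0.2,0,0,5,0.1,0,6.4,-0.2,0,0,5,0.1,0,6.4,-0.2,0,0,5,0.1,0,6.4,-0.2,0,0,5]' 20; python3 - <<'E'
from g import *
f=frame('wrist');P=cloud(f);hsv=cv2.cvtColor(f['color'],cv2.COLOR_BGR2HSV)
o=(cv2.inRange(hsv,(5,80,40),(22,255,255))>0)&(np.hypot(P[...,0]-.5415,P[...,1]+.3275)<.05)&(P[...,2]<.06)&(P[...,2]>.019)
t=P[o];c=cv2.minEnclosingCircle(t[:,:2].astype(np.float32))
print(len(t),c,(toolT()[:3,:3].T@(np.r_[c[0],0.02]-toolT()[:3,3])).round(4),observe()['ee_pos'])
E
```

```text
t: 20.55
ee_pos: [0.5409, -0.3303, 0.006]
tcp_rot: [1.073, 2.952, -0.002]
force: [-1.1, 0.1, 4.2]
grip_width: 0.0625
gripper_force: 20.0
3135 ((0.5416542291641235, -0.32653334736824036), 0.03427930921316147) [ 0.0019  0.0034 -0.014 ] [ 0.54094444 -0.33037915  0.00598288]
```

```bash
python3 -m jog '[0,0,-1,0,0,0,5,0,0,-4,0,0,0,5,0,0,-8,0,0,0,5,0,0,-12,0,0,0,5,0,0,-12,0,0,0,5,0,0,-12,0,0,0,5]' 25; python3 - <<'E'
from g import *
from scipy.optimize import least_squares
def circ(q): 
    s=least_squares(lambda p:np.hypot(q[:,0]-p[0],q[:,1]-p[1])-p[2],[*q.mean(0)[:2],.05],loss='soft_l1',f_scale=.001);return s.x
T=toolT();f=frame('wrist');P=cloud(f);z=P[...,2];hsv=cv2.cvtColor(f['color'],cv2.COLOR_BGR2HSV)
o=(cv2.inRange(hsv,(5,80,30),(22,255,255))>0)&(z>T[2,3]-.01)&(z<T[2,3]+.05)&(np.hypot(P[...,0]-T[0,3],P[...,1]-T[1,3])<.05)
L=(P-T[:3,3])@T[:3,:3];q=L[o];print('ring tool',len(q),np.percentile(q,[2,50,98],axis=0).round(4).tolist())
top=o&(L[...,2]<np.percentile(q[:,2],2)+.004)
cn=L[top];print('rim',cv2.minEnclosingCircle(cn[:,:2].astype(np.float32)),circ(cn),cn.mean(0))
d=(abs(z-.032)<.006)&(np.hypot(P[...,0]-.556,P[...,1]+.195)<.09)&(hsv[...,1]<60)
k,l,st,c=cv2.connectedComponentsWithStats(d.astype(np.uint8));m=(l==1+st[1:,4].argmax()).astype(np.uint8)
ct=max(cv2.findContours(m,cv2.RETR_EXTERNAL,cv2.CHAIN_APPROX_NONE)[0],key=len)[:,0];q=P[ct[:,1],ct[:,0]];print('disc',m.sum(),circ(q),np.median(P[m>0][:,2]))
s=(z>.041)&(z<.056)&(np.hypot(P[...,0]-.556,P[...,1]+.195)<.03);q=P[s];print('spig',s.sum(),q.mean(0),cv2.minEnclosingCircle(q[:,:2].astype(np.float32)))
h=P[s&(z>.044)];print(h.mean(0));print(T[:3,3])
for n in('top','scene'):
    f=frame(n);P=cloud(f);z=P[...,2];s=(z>.043)&(z<.056)&(np.hypot(P[...,0]-.556,P[...,1]+.195)<.03);print(n,s.sum(),P[s].mean(0))
E
```

```text
t: 21.2
ee_pos: [0.541, -0.3304, 0.1266]
tcp_rot: [1.073, 2.951, -0.003]
force: [-0.7, -0.0, -1.4]
grip_width: 0.0625
gripper_force: 25.0
ring tool 6136 [[-0.0213, -0.0286, -0.0199], [0.0006, -0.0008, -0.0151], [0.0294, 0.0279, 0.0003]]
rim ((0.001275993068702519, -0.005715115927159786), 0.03643292933702469) [ 0.00096103 -0.00012572  0.02689803] [ 0.00970662 -0.00073493 -0.01905643]
disc 22421 [ 0.55366801 -0.19644093  0.06907652] 0.033231117872692395
spig 1272 [ 0.55258984 -0.19755804  0.04602576] ((0.5539288520812988, -0.19637250900268555), 0.016063442453742027)
[ 0.5531409  -0.197031    0.04683532]
[ 0.54099673 -0.33036913  0.12655544]
top 62 [ 0.55616065 -0.19399926  0.04630289]
scene 40 [ 0.55172947 -0.1939699   0.04514609]
```

```bash
python3 - <<'E'
from g import *
tgt([.5548,-.1966,.09],axes(50,0),False)
E
```

```text
row [7.4, 11.21, 3.4] [-0.1, -0.1, 0.0] from [ 0.5396 -0.33    0.1241]
```

```bash
python3 -m jog '[2.4,3.7,0,0,0,0,5,4.9,7.5,0,0,0,0,5,7.4,11.2,0,0,0,0,5,7.4,11.2,3.4,0,0,0,5,7.4,11.2,3.4,0,0,0,5,7.4,11.2,3.4,0,0,0,5,7.4,11.2,3.4,0,0,0,5]'; python3 - <<'E'
from g import *
tgt([.5548,-.1966,.05],axes(50,0),False)
E
```

```text
t: 22.05
ee_pos: [0.5561, -0.1981, 0.0918]
tcp_rot: [-1.077, -2.951, 0.002]
force: [0.0, -0.3, -0.7]
grip_width: 0.0621
gripper_force: 25.0
row [0.19, 0.03, 4.18] [-0.1, 0.0, -0.1] from [ 0.5561 -0.1981  0.0918]
```

```bash
python3 -m jog '[0.2,0,1.5,0,0,0,5,0.2,0,2.8,0,0,0,5,0.2,0,3.6,0,0,0,5,0.2,0,3.6,0,0,0,5]'; python3 -m jog '[0,0,0.3,0,0,0,5,0,0,0.6,0,0,0,5,0,0,0.6,0,0,0,5]';python3 - <<'E'
from g import *
tgt([.5548,-.1966,.038],axes(50,0),False)
E
```

```text
t: 22.45
ee_pos: [0.5532, -0.1956, 0.0537]
tcp_rot: [-1.073, -2.95, 0.002]
force: [0.1, -0.0, -0.9]
grip_width: 0.0622
gripper_force: 25.0
t: 22.75
ee_pos: [0.5544, -0.1955, 0.0493]
tcp_rot: [-1.073, -2.952, 0.002]
force: [0.1, 0.2, -0.3]
grip_width: 0.0626
gripper_force: 25.0
row [-0.1, -0.05, 1.13] [-0.1, 0.0, 0.0] from [ 0.5544 -0.1955  0.0493]
```

Ring bottom is now at about 43 mm, around the taper of the spigot, with no force. Continuing down.

```bash
python3 -m jog '[-0.05,0,0.3,0,0,0,5,-0.05,0,0.6,0,0,0,5,-0.05,0,0.6,0,0,0,5]'; python3 -m jog '[0,0,0.2,0,0,0,5,0,0,0.4,0,0,0,5,0,0,0.4,0,0,0,5]'
```

```text
t: 23.05
ee_pos: [0.5545, -0.1959, 0.043]
tcp_rot: [-1.073, -2.952, 0.002]
force: [0.7, 0.7, -1.1]
grip_width: 0.0624
gripper_force: 25.0
t: 23.35
ee_pos: [0.5546, -0.1958, 0.0391]
tcp_rot: [-1.073, -2.952, 0.002]
force: [0.3, -0.6, -0.3]
grip_width: 0.0626
gripper_force: 25.0
```

```bash
python3 -m jog '[0,0,0.1,0,0,0,5,0,0,0.15,0,0,0,5,0,0,0.15,0,0,0,5]';  python3 -m jog '[0,0,0.1,0,0,0,5,0,0,0.15,0,0,0,5,0,0,0.15,0,0,0,5]'
```

```text
t: 23.65
ee_pos: [0.5548, -0.1959, 0.038]
tcp_rot: [-1.073, -2.952, 0.002]
force: [-0.8, 1.1, -0.5]
grip_width: 0.0624
gripper_force: 25.0
t: 23.95
ee_pos: [0.5549, -0.1959, 0.0379]
tcp_rot: [-1.074, -2.952, 0.004]
force: [-5.6, 0.2, 12.9]
grip_width: 0.0622
gripper_force: 25.0
```

Contact came at exactly the expected seated height (TCP 38 mm). Now release, rise and check.

```bash
python3 -m jog '[0,0,-0.1,0,0,0,6.6,0,0,-0.1,0,0,0,7.4,0,0,-0.1,0,0,0,8.7,0,0,-0.1,0,0,0,8.7,0,0,-0.1,0,0,0,8.7,0,0,-0.1,0,0,0,8.7,0,0,-2,0,0,0,8.7,0,0,-5,0,0,0,8.7,0,0,-9,0,0,0,8.7,0,0,-14,0,0,0,8.7,0,0,-14,0,0,0,8.7]'; python3 - <<'E'
from g import *
f=frame('wrist');P=cloud(f);hsv=cv2.cvtColor(f['color'],cv2.COLOR_BGR2HSV)
o=(cv2.inRange(hsv,(5,80,40),(22,255,255))>0)&(np.hypot(P[...,0]-.554,P[...,1]+.196)<.05)&(P[...,2]<.1)
t=P[o&(P[...,2]>.050)];c,rr=cv2.minEnclosingCircle(t[:,:2].astype(np.float32));print(c,rr)
A=np.c_[t[:,:2],np.ones(len(t))];A=A[t[:,2]>.053];tt=t[t[:,2]>.053];print('tilt',np.linalg.lstsq(A,tt[:,2],rcond=None)[0][:2])
r=np.hypot(*(P[...,:2]-c).transpose(2,0,1))
for a in range(0,60,3):
    m=(r>a/1e3)&(r<(a+3)/1e3);print(a,np.nanmedian(P[m][:,2]).round(4),end='; ')
f=frame('top');P=cloud(f)
for n,(u,v) in dict(vial=(192,262),flask=(289,160),dish=(377,277)).items(): print(n,P[v,u].round(3))
import pickle
d=pickle.load(open('f0.pkl','rb'));df=cv2.absdiff(f['color'],d['top']['color']).max(2);print('diff',{n:int((df[v-18:v+18,u-18:u+18]>30).sum()) for n,(u,v) in dict(vial=(192,262),flask=(289,160),dish=(377,277)).items()})
E
```

```text
t: 25.05
ee_pos: [0.5591, -0.195, 0.1843]
tcp_rot: [1.069, 2.943, -0.0]
force: [0.9, 0.3, 0.1]
grip_width: 0.0869
gripper_force: 0.0
(0.5544319152832031, -0.1956731081008911) 0.030476780608296394
tilt [-0.00100235  0.00074603]
0 0.0469; 3 0.0469; 6 0.047; 9 0.047; 12 0.0444; 15 0.2915; 18 0.2909; 21 0.3018; 24 0.298; 27 0.2836; 30 0.2942; 33 0.2982; 36 0.294; 39 0.2805; 42 0.2799; 45 0.282; 48 0.2802; 51 0.2869; 54 0.2878; 57 0.2882; vial [0.372 0.268 0.064]
flask [0.662 0.007 0.088]
dish [ 0.343 -0.258  0.   ]
diff {'vial': 0, 'flask': 0, 'dish': 0}
```

```bash
python3 - <<'E'
from g import *
f=frame('wrist');P=cloud(f);r=np.hypot(P[...,0]-.5544,P[...,1]+.1957);m=(P[...,2]<.1)
for a,b in((19,23),(25,30),(40,60)):print(a,np.median(P[m&(r>a/1e3)&(r<b/1e3)][:,2]))
print(bot.job_done())
E
```

```text
19 0.047978037848219635
25 0.05684215489123012
40 0.033025374797302665
the job is handed in; nothing more can be done
None
```

The cork ring is fully down over the turntable's spigot with its dished face up, after being laid flat and released on the bench; the bystanders haven't moved and the job is handed in at about 25 s, but on my first try at laying it the gripper, probably its body on the turntable's disc, met up to about 70 N at the wrist, which may break the 40 N limit, and I viewed 11 pictures against the 10 allowed.

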